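# Press a lens barrel home in the V-block test nest

### The job

Take the lens barrel that has a wide knurled ring at one end out of the wooden rack and lay it in the V-block of the test nest, with the ring just outside the block on the side of the round light sensor. The light check only runs while the barrel is held down, so press it firmly down against the spring plunger until it sits fully home on both faces of the V along its whole length, without forcing it, and finish while still holding it pressed there with the fingers. Leave the other two barrels in the rack and do not disturb the other things on the desk.

Things in the scene. Friction and masses are not known exactly. Their poses are not given: they have to be found in the camera images.
- lens: lens barrel to test: dark metal cylinder 24 mm in diameter, 113 mm long, 0.08 to 0.17 kg, a knurled ring of 34 mm diameter at one end. Origin on its axis, at the point that belongs over the plunger; x along the barrel to the ring: plain from x = -53 to 45 mm, ring from 45 to 59 mm. It starts lying in one of the rack's slots, x along the rack's x, z up
- lens_shoulder (a point): point on the lens barrel's axis at the inner face of its ring (45 mm from the barrel's origin towards the ring)
- lens_tail (a point): point on the lens barrel's axis 41 mm from its origin, away from the ring (12 mm from the plain end)
- rack: plywood lens rack, fixed: plate 92 x 208 x 5 mm with two combs 8 mm thick and 30 mm high at x = -33 and +33 mm (58 mm clear between them), each with V notches at y = -68, 0 and +68 mm; barrels lie along x, axes 36 mm above the desk. Origin on the desk under its middle, z up
- plain_barrel: a barrel of the same diameter and length without any ring, in another slot of the rack; origin on its axis; to be left there
- mid_barrel: a barrel of the same diameter and length with a 34 mm knurled ring round its middle, in another slot of the rack; origin on its axis; to be left there
- nest: test nest, fixed: dark base plate 8 mm thick, 76 wide, x = -57 to 119 mm, with an aluminium V-block 82 x 50 mm and a black round light sensor (face at x = 88 mm, top 60 mm high). Origin on the desk under the block's middle, z up, x along the V to the sensor. 90 degree V on two lands, x = -41..-25 and 25..41 mm, 41 mm high; between them a 50 mm gap for fingers, cut across down to z = 16 mm
- nest_seat (a point): point on the axis of a fully seated barrel, over the plunger: 45 mm above the desk over the nest's origin; axes as the nest's
- v_left: the ground, slippery V faces on the nest's +y side (one on each land); origin and axes as the nest's
- v_right: the ground, slippery V faces on the nest's -y side (one on each land); origin and axes as the nest's
- plunger (a joint): travel of the spring plunger in the middle of the block, m: 0 up, grows downward; 0.006 when a barrel is fully seated on it, its own stop is at 0.0064. The spring takes 2.1 N to start and 4.2 N at 0.006, more than the barrel's weight, so a barrel let go is lifted off the V
- plunger_head (a point): centre of the top of the plunger's flat steel head (14 mm in diameter), 39 mm above the desk when up
- rosin_tin: round shallow tin 63 mm across, 25 mm high, a bystander; origin under its middle
- solder_spool: reel of solder 60 x 54 x 34 mm, a bystander; origin under its middle
- tip_vial: small clear vial 70 mm long, 16 mm thick, lying on the desk right of the rack, a bystander; origin under its middle
- precision_driver: thin yellow screwdriver 88 mm long, 10 mm thick, lying at the desk's front edge, a bystander; origin under its middle

How it is judged:
By the outcome, as a careful person would: the job done as asked, in the order asked, and still so for the second after the job is handed in, while the arm keeps its last pose, push and grip.
It also fails if it takes over 45 s, if anything falls off the work surface, if the arm or the gripper's body presses on something with over 40 N, if the wrist force passes 120 N, or if a joint passes its speed limit or range.

### The arm

A 6-joint arm with a two-finger parallel gripper is mounted at the origin on a cart in front of the work surface, level with it; the furniture and walls round the work are solid. World frame = base frame: x ahead of the robot, y to its left, z up, the work surface at z = 0. Lengths are in m, angles in rad, forces in N, time in s.
With the tool pointing down it reaches from about 0.3 to 0.825 m from the base axis. Payload 5.4 kg.
Tool frame: the origin (TCP) lies midway between the tips of the shut fingers; the grasp point (between the pads) lies 19 mm behind it; z points along the fingers, y is the line along which they close (so a half turn about z gives the same grasp; the last joint's range is limited). The gripper opens to 92 mm and grips with 3 to 60 N. Pads are 20 mm wide; open, the fingers measure 128 mm over their backs; the gripper's body (75 mm by 189 mm) begins 69 mm behind the grasp point.
Start: joints at [-1.443, 0.158, 1.597, -0, 1.386, -0.21], TCP at [0.191, -0.542, 0.215] pointing down, gripper open.
Joint ranges: [-2.91, 2.91], [-0.94, 2.29], [0.18, 2.7], [-1.29, 4.43], [0.17, 2.64], [-3, 3]. Speed limits (rad/s): [2.57, 2.57, 3.14, 3.14, 3.14, 3.14].

### API

Orientations are given as a unit quaternion [w, x, y, z].
In Python, from cell import env, eyes gives the robot as it stands. The module is installed in compiled form; this text tells all that it offers.
- The arm moves only by the tool send_rows, never from a script. Its argument "rows" is a list of rows, each a list of 7 numbers: the turn, a rotation vector about the tool's x, y, z in rad, then the shift along the tool's x, y, z in m, then the opening, from -1 (shut) to 1 (fully open), so that 0 is half open. In form: [[ax, ay, az, dx, dy, dz, fingers], ...]. A call has 1 to 12 rows; each row shifts and turns the commanded pose from where the row before left it, along the tool's axes as they then stand; what a row does not reach is not made up. A row lasts 1/10 s, in which the tool goes at most 50 mm and 8.59 degrees, less where a joint would pass 70% of its speed; a pose out of reach is approached as far as the arm can. A call with a gripper value outside its range is refused whole. The fingers move at their own pace and stop on an object; "force" is the grip in N (left out, the last holds). Time passes only in rows, so rows that do not move let the fingers close. It gives the time, the measured TCP pose, the force, the opening and the grip force at its end, in the units of the state.
- env.state(): the state, without advancing time (a new reading comes with each control period).
- eyes.read_camera(name): name is "scene" or "top" or "wrist"; returns a dict with "color" (400x640x3 uint8, red, green, blue), "range_z" (400x640 float32, m along the optical axis (not along the pixel's ray), 0 where there is no reading), "fx", "fy", "cx", "cy" (pixels), "cam_to_world" (4x4, takes a point from camera to world coordinates); the wrist camera has in their place "T_tool_cam" (4x4, takes a point from camera to tool coordinates, whose origin is the TCP and whose axes are the flange's). Camera axes: x right, y up, looking along -z (the intrinsics and any distortion apply to the point x, -y, -z); pixel columns grow to the right and rows downward; lengths in m; the calibration is good to about 2 mm. A picture is of the moment at which its call begins: read the wrist's pose just before it.
- env.hand_in(): hands the job in; it is judged then, once.
The state is a dict: "t": time; "joint_positions": joint angles; "qd": joint speeds; "tau": joint torques, N m; "tcp_pos": TCP position; "orientation": TCP orientation; "ft_force": force on the tool from outside, world axes, zero at the start; "ft_torque": the same for the moment, N m; "grip_width": opening from 0.0 (shut) to 1.0 (fully open); "finger_force": force on a finger pad.
Only numpy, scipy, OpenCV 4.12 (cv2) and the standard library are available. Lean on these libraries where they do the work, as an engineer would, in place of code of your own. Each camera call takes 0.05 s, during which the arm holds its last target. There are 200 camera calls.

## Working session

There is one attempt and no reset: what is moved stays moved. The work goes in short steps, Python scripts to look and compute and a tool call to move; the robot and the scene stay as the last step left them, time stands still between calls to the robot, and variables do not carry over. Pictures are saved under pics/ and viewed, at most 10 in all, crops included, and the job is handed in when it is done.

Besides the shell and the picture viewer there is one more tool, called by a JSON object that holds its "method" and its "body", one argument or row to a line. send_rows: Moves the arm, as the interface text tells. Its arguments: {"type":"object","properties":{"rows":{"type":"array","items":{"type":"array","items":{"type":"number"}}},"force":{"type":"number"}},"required":["rows"]}

```bash
mkdir -p pics
cat > h.py <<'E'
import numpy as np, cv2
from cell import env, eyes
def cloud(c,T=None):
    T=c["cam_to_world"] if T is None else T
    z=c["range_z"]; v,u=np.mgrid[:z.shape[0],:z.shape[1]]
    P=np.stack([(u-c["cx"])/c["fx"]*z,-(v-c["cy"])/c["fy"]*z,-z,np.ones_like(z)],-1)
    W=(P@np.asarray(T).T)[...,:3]; W[z==0]=np.nan
    return W
E
python3 - <<'E'
from h import *
for n in ["top","scene"]:
    c=eyes.read_camera(n); np.savez(n+".npz",W=cloud(c),color=c["color"]); cv2.imwrite(f"pics/{n}0.png",c["color"][...,::-1])
    print({k:v for k,v in c.items() if k not in("color","range_z")})
s=env.state();print(s)
E
```

```text
{'fx': 460.8798541616073, 'fy': 460.8798541616073, 'cx': 325.18169101920216, 'cy': 197.41501469687194, 'cam_to_world': array([[-0.01002448,  0.99895045, -0.04469347,  0.48867907],
       [-0.99993531, -0.00977405,  0.00581824, -0.16432251],
       [ 0.00537529,  0.0447489 ,  0.9989838 ,  1.18322754],
       [ 0.        ,  0.        ,  0.        ,  1.        ]])}
{'fx': 495.91067484884377, 'fy': 495.91067484884377, 'cx': 326.4345994521496, 'cy': 199.4962892770483, 'cam_to_world': array([[-0.9048887 ,  0.31364506, -0.28775548,  0.22277428],
       [-0.42561391, -0.65813878,  0.62105245,  0.49187336],
       [ 0.00540699,  0.68445608,  0.72903405,  0.83542508],
       [ 0.        ,  0.        ,  0.        ,  1.        ]])}
{'t': 0.1, 'joint_positions': array([-1.44311290e+00,  1.58997453e-01,  1.59811259e+00,  5.53526319e-07,
        1.38620426e+00, -2.10116804e-01]), 'qd': array([-0.00136632, -0.00024715, -0.00410288, -0.0012357 ,  0.00110171,
       -0.00147971]), 'tau': array([-4.77929570e-04, -3.86502671e+01, -3.22960174e+01,  7.03634298e-02,
        3.39094363e-02, -4.83192366e-05]), 'tcp_pos': array([ 0.19045871, -0.54193388,  0.21370782]), 'orientation': array([-8.60081453e-04,  9.85769895e-01,  1.68098104e-01,  3.57420467e-05]), 'ft_force': array([-0.63047699, -0.75619438, -0.08925188]), 'ft_torque': array([-0.00076006,  0.02319716,  0.00626798]), 'finger_force': 0.0, 'grip_width': 0.9984382010581073}
```

View pics/top0.png

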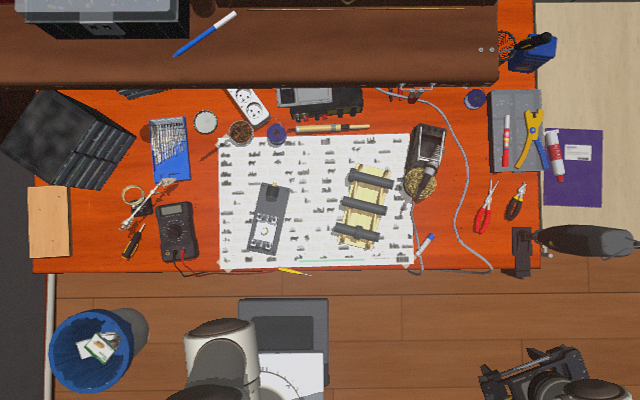

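View pics/scene0.png

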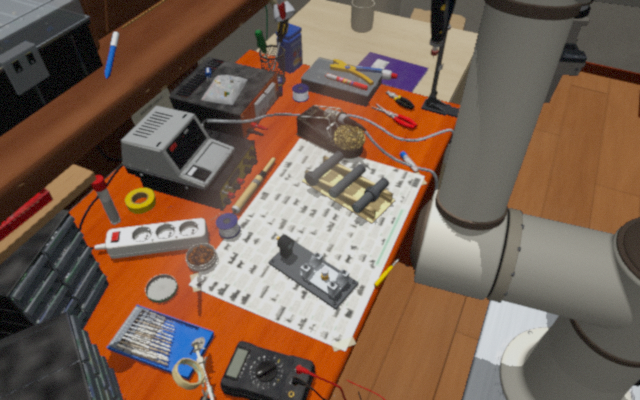

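The top view shows the rack near (362,208) with three barrels, the nest near (265,220) with its sensor at (272,187), and a shelf behind them. I'll enlarge it.

Run:
```python
from h import *
d=np.load("top.npz"); im=d["color"][150:280,225:425,::-1]
cv2.imwrite("pics/crop.png",cv2.resize(im,None,fx=4,fy=4,interpolation=cv2.INTER_CUBIC))
W=d["W"]
for u,v in [(272,187),(265,230),(362,208),(375,170),(350,240),(340,260),(400,60),(240,200),(400,180),(420,150),(430,245)]: print(u,v,W[v,u].round(4))
```

```text
272 187 [ 0.5655 -0.0415  0.0615]
265 230 [ 0.4606 -0.0213  0.0397]
362 208 [ 0.5126 -0.2619  0.0427]
375 170 [ 0.6108 -0.3     0.0032]
350 240 [ 0.432  -0.2335  0.0034]
340 260 [ 0.3812 -0.2075 -0.0004]
400 60 [ 0.746  -0.2935  0.4398]
240 200 [0.537  0.0472 0.0018]
400 180 [ 0.5847 -0.3645 -0.0006]
420 150 [ 0.6591 -0.4135  0.019 ]
430 245 [ 0.4169 -0.4389 -0.0021]
```

View pics/crop.png

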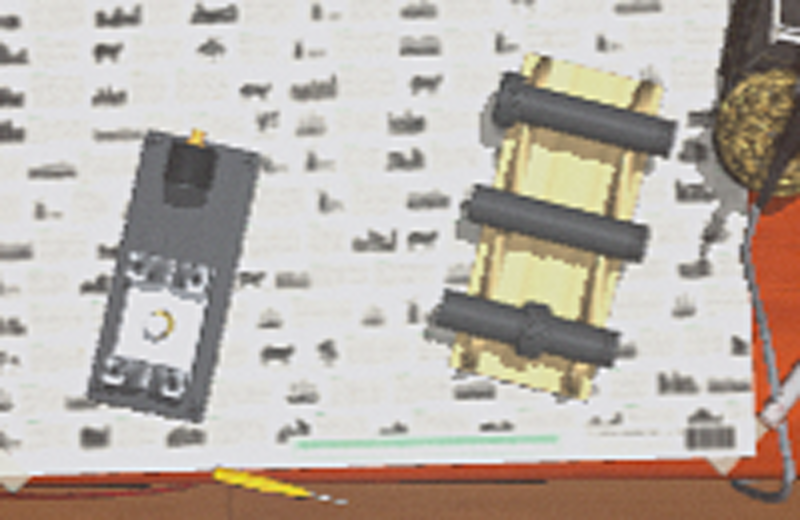

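The crop shows three barrels. The top one in the picture has its ring at the left end (crop 510,100), so that is the target. The middle one is plain and the bottom one has its ring round the middle. The nest's plunger is at crop (158,323).

```bash
cat > fit.py <<'E'
from h import *
def barrel(W,lo,hi,zmin=0.036):
    m=(W[...,2]>zmin)&(W[...,2]<.065)&np.all((W[...,:2]>lo)&(W[...,:2]<hi),-1)
    P=W[m]; r=cv2.minAreaRect(P[:,:2].astype(np.float32)*1000)
    return P,r
E
python3 - <<'E'
from fit import *
d=np.load("top.npz");W=d["W"];C=d["color"].astype(int)
m=W[...,2]>.3
edge=W[m&(W[...,1]<.1)&(W[...,1]>-.5)]
print("shelf",np.nanmin(edge[:,0]),np.nanmedian(edge[:,2]))
for y in (-.35,-.25,-.15):
    e=edge[abs(edge[:,1]-y)<.02]; i=e[:,0].argmin(); print(e[i])
for lo,hi in [((.55,-.36),(.66,-.19)),((.49,-.36),(.55,-.19))]:
    P,r=barrel(W,lo,hi)
    c=P.mean(0); u,s,vt=np.linalg.svd(P[:,:2]-c[:2]); a=vt[0]*np.sign(vt[0][1])
    t=(P[:,:2]-c[:2])@a; n=(P[:,:2]-c[:2])@np.array([-a[1],a[0]])
    print(r,c.round(4),a.round(4),np.degrees(np.arctan2(a[1],a[0])),t.min(),t.max(),len(P))
    for k in np.arange(-.07,.07,.01):
        q=(t>=k)&(t<k+.01)
        if q.any(): print(k.round(3),q.sum(),np.ptp(n[q]).round(4),n[q].mean().round(4),np.percentile(P[q,2],90).round(4))
# nest base: height >5mm
m=(W[...,2]>.005)&(W[...,2]<.07)&(W[...,0]>.36)&(W[...,0]<.62)&(W[...,1]>-.11)&(W[...,1]<.07)
n,l,st,ce=cv2.connectedComponentsWithStats(m.astype(np.uint8))
k=1+st[1:,4].argmax(); r=cv2.minAreaRect(W[l==k][:,:2].astype(np.float32)*1000);print("nest",r,st[k])
E
```

```text
shelf 0.1507092314513021 0.4392131374093664
[ 0.69331118 -0.33091226  0.37951366]
[ 0.71129155 -0.23034849  0.42447138]
[ 0.71133669 -0.16700822  0.40857792]
((583.59423828125, -285.6282043457031), (112.5751724243164, 33.749515533447266), 74.08946990966797) [ 0.5843 -0.2832  0.0457] [0.2512 0.9679] 75.45369307277163 -0.05883545772814258 0.05404038695854838 462
-0.06 35 0.0227 0.0001 0.0497
-0.05 37 0.0234 -0.0005 0.0482
-0.04 41 0.0263 0.0004 0.0498
-0.03 39 0.0236 -0.0 0.0496
-0.02 41 0.0233 0.0 0.0489
-0.01 36 0.0234 0.0001 0.0497
0.0 39 0.0232 -0.0003 0.0489
0.01 39 0.0239 0.0001 0.05
0.02 38 0.0221 0.0002 0.0497
0.03 40 0.024 -0.0003 0.0492
0.04 55 0.0337 -0.0003 0.0538
0.05 22 0.0312 0.001 0.0525
((518.9305419921875, -268.11395263671875), (111.3697280883789, 23.711023330688477), 75.36663818359375) [ 0.5186 -0.268   0.0452] [0.2522 0.9677] 75.39471868962612 -0.05575072256080751 0.0556202071668697 430
-0.06 24 0.0228 0.0003 0.0485
-0.05 39 0.0235 -0.0005 0.0495
-0.04 36 0.0229 0.0005 0.0491
-0.03 39 0.0236 0.0002 0.0491
-0.02 38 0.023 0.0 0.0478
-0.01 40 0.0236 0.0 0.0477
0.0 39 0.0235 -0.0001 0.0484
0.01 36 0.0234 -0.0003 0.0493
0.02 39 0.0229 -0.0003 0.0485
0.03 38 0.0229 0.0004 0.0485
0.04 39 0.0237 -0.0002 0.0488
0.05 23 0.0231 0.0004 0.0487
nest ((490.9326477050781, -26.218109130859375), (75.95549774169922, 179.76849365234375), 77.14736938476562) [ 247  182   44   74 1899]
```

```bash
cat > mv.py <<'E'
from h import *
from scipy.spatial.transform import Rotation as R
def goal(pos,yaw,s=None):
    "turn then shift (tool axes after the turn) to TCP pos, tool down, tool x at yaw deg"
    s=s or env.state(); q=s["orientation"]; Rc=R.from_quat([q[1],q[2],q[3],q[0]])
    y=np.radians(yaw); Rt=R.from_matrix(np.array([[np.cos(y),np.sin(y),0],[np.sin(y),-np.cos(y),0],[0,0,-1.]]))
    print("turn",(Rc.inv()*Rt).as_rotvec().round(4),"shift",Rt.inv().apply(np.array(pos)-s["tcp_pos"]).round(4),
      "| t",round(s["t"],2),"tcp",s["tcp_pos"].round(4),"f",s["ft_force"].round(2),"tq",s["ft_torque"].round(3),"grip",round(s["grip_width"],3),round(s["finger_force"],1))
E
python3 - <<'E'
from mv import *
W=np.load("top.npz")["W"]
m=(W[...,2]>.07)&(W[...,0]>.4)&(W[...,0]<.72)&(W[...,1]>-.5)&(W[...,1]<.1)
P=W[m];print(len(P)); H={}
for p in P: k=tuple((p[:2]//.04*.04).round(2)); H[k]=max(H.get(k,0),round(p[2],3))
print({(float(a),float(b)):float(v) for (a,b),v in H.items()})
# shelf from scene view: lowest points near front edge
S=np.load("scene.npz")["W"];q=S[(S[...,0]>.6)&(S[...,0]<.78)&(S[...,2]>.2)&(S[...,1]>-.5)&(S[...,1]<.1)];print(len(q))
m=(W[...,2]>.002)&(W[...,2]<.06)&(W[...,0]>.38)&(W[...,0]<.67)&(W[...,1]>-.37)&(W[...,1]<-.15)
n,l,st,ce=cv2.connectedComponentsWithStats(m.astype(np.uint8));k=1+st[1:,4].argmax();q=W[l==k]
a=np.radians(75.4);ex=np.array([np.cos(a),np.sin(a)]);ey=np.array([-ex[1],ex[0]])
X=(q[:,:2]-[.583,-.288])@ex;Y=(q[:,:2]-[.583,-.288])@ey
g=(abs(Y-.034)<.015)&(q[:,2]>.001);print("between slots X",np.percentile(X[g],[1,50,99]),np.percentile(q[g][:,2],[5,50,95]))
hi=g&(q[:,2]>.02);print(np.sort(X[hi]).round(3))
goal([.583,-.288,.17],75.45)
E
```

```text
4465
{(0.68, -0.44): 0.441, (0.68, -0.48): 0.441, (0.68, -0.16): 0.442, (0.68, -0.2): 0.444, (0.68, -0.24): 0.441, (0.68, -0.28): 0.44, (0.68, -0.32): 0.441, (0.68, -0.36): 0.442, (0.68, -0.4): 0.441, (0.68, -0.04): 0.441, (0.68, -0.08): 0.441, (0.68, -0.12): 0.441, (0.68, 0.08): 0.441, (0.68, 0.04): 0.441, (0.68, 0.0): 0.441, (0.64, -0.44): 0.082, (0.64, -0.48): 0.083, (0.64, -0.4): 0.087, (0.6, -0.48): 0.092, (0.6, -0.4): 0.093, (0.6, -0.44): 0.095, (0.56, -0.44): 0.101, (0.56, -0.48): 0.08, (0.56, -0.4): 0.101, (0.52, -0.4): 0.108, (0.52, -0.44): 0.101, (0.48, -0.4): 0.097}
8137
between slots X [-0.04465934  0.00181837  0.0461161 ] [0.00259168 0.00582668 0.0305784 ]
[-0.036 -0.036 -0.036 -0.035 -0.035 -0.035 -0.034 -0.034 -0.034 -0.034
 -0.034 -0.033 -0.033 -0.033 -0.033 -0.033 -0.033 -0.032 -0.032 -0.032
 -0.032 -0.031 -0.031 -0.031 -0.031 -0.031 -0.03  -0.03  -0.03  -0.03
 -0.03  -0.03  -0.029 -0.029 -0.029 -0.029 -0.028 -0.028 -0.028 -0.028
 -0.028 -0.028  0.03   0.03   0.03   0.031  0.031  0.031  0.031  0.032
  0.032  0.032  0.032  0.032  0.033  0.033  0.033  0.033  0.034  0.034
  0.034  0.034  0.034  0.034  0.035  0.035  0.035  0.035  0.036  0.036
  0.036  0.036  0.036  0.037  0.037  0.037  0.037  0.037  0.037  0.038
  0.038  0.038]
turn [-0.0014 -0.0012 -0.9791] shift [0.3444 0.3162 0.0437] | t 0.1 tcp [ 0.1905 -0.5419  0.2137] f [-0.63 -0.76 -0.09] tq [-0.001  0.023  0.006] grip 0.998 0.0
```

{"method": "send_rows", "body": {
  "rows": [
    [0,0,-0.14,0,0,0,1],
    [0,0,-0.14,0,0,0,1],
    [0,0,-0.14,0,0,0,1],
    [0,0,-0.14,0,0,0,1],
    [0,0,-0.14,0,0,0,1],
    [0,0,-0.14,0,0,0,1],
    [0,0,-0.139,0,0,0,1]
  ],
  "force": 25
}}

```text
t: 0.8
tcp_pos: [0.1905, -0.5421, 0.214]
orientation: [-0.001, 0.789, 0.614, 0.0]
ft_force: [-0.6, 0.0, -0.0]
grip_width: 0.999
finger_force: 0.0
```

{"method": "send_rows", "body": {
  "rows": [
    [0,0,0,0.03,0.028,0.004,0],
    [0,0,0,0.03,0.028,0.004,0],
    [0,0,0,0.03,0.028,0.004,0],
    [0,0,0,0.03,0.028,0.004,0],
    [0,0,0,0.03,0.028,0.004,-0.13],
    [0,0,0,0.03,0.028,0.004,-0.13],
    [0,0,0,0.03,0.028,0.004,-0.13],
    [0,0,0,0.03,0.028,0.004,-0.13],
    [0,0,0,0.03,0.028,0.004,-0.13],
    [0,0,0,0.03,0.028,0.004,-0.13],
    [0,0,0,0.03,0.028,0.004,-0.13],
    [0,0,0,0,0,0,-0.13]
  ]
}}

```text
t: 2.0
tcp_pos: [0.5741, -0.2967, 0.169]
orientation: [-0.001, 0.789, 0.614, 0.001]
ft_force: [-1.2, 0.3, -0.7]
grip_width: 0.438
finger_force: 0.0
```

```bash
cat > wr.py <<'E'
from mv import *
def wcloud():
    s=env.state(); c=eyes.read_camera("wrist"); q=s["orientation"]
    T=np.eye(4);T[:3,:3]=R.from_quat([q[1],q[2],q[3],q[0]]).as_matrix();T[:3,3]=s["tcp_pos"]
    return cloud(c,T@c["T_tool_cam"]),c
E
python3 - <<'E'
from wr import *
W,c=wcloud();cv2.imwrite("pics/w1.png",c["color"][...,::-1]);np.savez("w1.npz",W=W,color=c["color"])
goal([.583,-.288,.017],75.45)
E
```

```text
turn [-0.0018 -0.0008  0.0035] shift [0.0128 0.0076 0.1524] | t 2.05 tcp [ 0.5724 -0.2985  0.1694] f [ 0.22 -0.29 -0.57] tq [-0.043 -0.095  0.001] grip 0.435 0.0
```

View pics/w1.png

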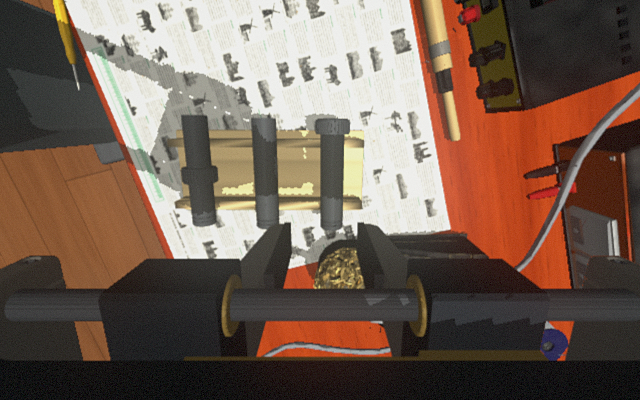

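The wrist view shows the target barrel at columns 320–347 with its ring at (332,127), directly ahead of the fingers. I'll measure it from here.

Run:
```python
from wr import *
from fit import barrel
W=np.load("w1.npz")["W"]
P,r=barrel(W,(.55,-.36),(.66,-.19)); print(r,len(P))
c=P.mean(0);u,s,vt=np.linalg.svd(P[:,:2]-c[:2],full_matrices=False);a=vt[0]*np.sign(vt[0][1])
t=(P[:,:2]-c[:2])@a;n=(P[:,:2]-c[:2])@[-a[1],a[0]]
print(c,np.degrees(np.arctan2(a[1],a[0])),t.min(),t.max())
for k in np.arange(-.07,.07,.008):
    q=(t>=k)&(t<k+.008)
    if q.any(): print(k.round(3),q.sum(),n[q].min().round(4),n[q].max().round(4),P[q,2].max().round(4))
```

```text
((586.2781372070312, -284.26348876953125), (112.8594741821289, 33.24671173095703), 75.68760681152344) 2760
[ 0.58718321 -0.27859753  0.04643274] 75.43427917913758 -0.06211455151015805 0.05074497725868726
-0.07 2 -0.0067 0.0091 0.0442
-0.062 146 -0.0122 0.0113 0.0493
-0.054 166 -0.0122 0.0113 0.049
-0.046 172 -0.0119 0.0113 0.0491
-0.038 167 -0.0117 0.0113 0.0497
-0.03 180 -0.0116 0.0113 0.0495
-0.022 176 -0.0114 0.0113 0.0498
-0.014 182 -0.0112 0.0113 0.0499
-0.006 188 -0.0122 0.0113 0.0495
0.002 196 -0.012 0.0114 0.0498
0.01 192 -0.0118 0.0114 0.0494
0.018 193 -0.0117 0.0114 0.0493
0.026 210 -0.0115 0.0114 0.0495
0.034 253 -0.017 0.0163 0.0553
0.042 312 -0.0169 0.0163 0.0549
0.05 25 -0.0118 0.0114 0.049
```

{"method": "send_rows", "body": {
  "rows": [
    [0,0,0.003,0.014,0.009,0.01,-0.13],
    [0,0,0,0,0,0.03,-0.13],
    [0,0,0,0,0,0.03,-0.13],
    [0,0,0,0,0,0,-0.13],
    [0,0,0,0,0,0,-0.13]
  ]
}}

```text
t: 2.55
tcp_pos: [0.5832, -0.2893, 0.1003]
orientation: [-0.001, 0.792, 0.61, -0.0]
ft_force: [-0.3, -0.0, 0.6]
grip_width: 0.435
finger_force: 0.0
```

Run:
```python
from wr import *
goal([.585,-.287,.017],75.45)
```

```text
turn [-0.0013 -0.0006 -0.0042] shift [0.0026 0.0012 0.0833] | t 2.55 tcp [ 0.5832 -0.2893  0.1003] f [-0.28 -0.01  0.58] tq [-0.041 -0.008  0.044] grip 0.435 0.0
```

{"method": "send_rows", "body": {
  "rows": [
    [0,0,-0.003,0.002,0.001,0.02,-0.13],
    [0,0,0,0,0,0.02,-0.13],
    [0,0,0,0,0,0.02,-0.13],
    [0,0,0,0,0,0.015,-0.13],
    [0,0,0,0,0,0.008,-0.13],
    [0,0,0,0,0,0,-0.13],
    [0,0,0,0,0,0,-0.13]
  ]
}}

```text
t: 3.25
tcp_pos: [0.586, -0.2881, 0.0188]
orientation: [0.001, 0.791, 0.612, 0.0]
ft_force: [0.7, 0.6, 0.9]
grip_width: 0.436
finger_force: 0.0
```

Run:
```python
from wr import *
goal([.585,-.287,.017],75.45)
```

```text
turn [ 0.0017  0.0006 -0.0002] shift [ 0.0008 -0.0012  0.0018] | t 3.25 tcp [ 0.586  -0.2881  0.0188] f [0.65 0.59 0.9 ] tq [-0.061 -0.018  0.028] grip 0.436 0.0
```

Well aligned, with no contact. Now I'll close on the barrel.

{"method": "send_rows", "body": {
  "rows": [
    [0,0,0,0.001,-0.001,0.001,-0.3],
    [0,0,0,0,0,0,-0.45],
    [0,0,0,0,0,0,-0.6],
    [0,0,0,0,0,0,-1],
    [0,0,0,0,0,0,-1],
    [0,0,0,0,0,0,-1],
    [0,0,0,0,0,0,-1]
  ],
  "force": 25
}}

```text
t: 3.95
tcp_pos: [0.585, -0.2865, 0.0172]
orientation: [0.0, 0.791, 0.612, 0.0]
ft_force: [-0.8, 1.5, 5.4]
grip_width: 0.252
finger_force: 25.0
```

{"method": "send_rows", "body": {
  "rows": [
    [0,0,0,0,0,-0.01,-1],
    [0,0,0,0,0,-0.02,-1],
    [0,0,0,0,0,-0.025,-1],
    [0,0,0,0,0,-0.025,-1],
    [0,0,0,0,0,-0.015,-1],
    [0,0,0,0,0,0,-1],
    [0,0,0,0,0,0,-1]
  ]
}}

```text
t: 4.65
tcp_pos: [0.584, -0.286, 0.1107]
orientation: [-0.001, 0.791, 0.612, -0.0]
ft_force: [-0.3, 1.0, -1.8]
grip_width: 0.251
finger_force: 25.0
```

Run:
```python
from wr import *
goal([.4607,-.0193,.11],-12.85)
```

```text
turn [-1.300e-03  6.000e-04  1.541e+00] shift [-0.1796 -0.2326  0.0007] | t 4.65 tcp [ 0.584  -0.286   0.1107] f [-0.26  1.01 -1.75] tq [-0.032 -0.056 -0.018] grip 0.251 25.0
```

{"method": "send_rows", "body": {
  "rows": [
    [0,0,0,0.02,-0.023,-0.004,-1],
    [0,0,0,0.028,-0.032,-0.004,-1],
    [0,0,0,0.028,-0.032,-0.004,-1],
    [0,0,0,0.028,-0.032,-0.004,-1],
    [0,0,0,0.028,-0.032,-0.004,-1],
    [0,0,0,0.028,-0.032,0,-1],
    [0,0,0,0.028,-0.032,0,-1],
    [0,0,0,0.022,-0.025,0,-1],
    [0,0,0,0.014,-0.016,0,-1]
  ]
}}

```text
t: 5.55
tcp_pos: [0.3902, -0.003, 0.1295]
orientation: [-0.002, 0.791, 0.612, -0.001]
ft_force: [0.4, -0.5, -1.8]
grip_width: 0.254
finger_force: 25.0
```

{"method": "send_rows", "body": {
  "rows": [
    [0,0,0.1,0,0,0,-1],
    [0,0,0.14,0,0,0,-1],
    [0,0,0.14,0,0,0,-1],
    [0,0,0.14,0,0,0,-1],
    [0,0,0.14,0,0,0,-1],
    [0,0,0.14,0,0,0,-1],
    [0,0,0.14,0,0,0,-1],
    [0,0,0.14,0,0,0,-1],
    [0,0,0.14,0,0,0,-1],
    [0,0,0.14,0,0,0,-1],
    [0,0,0.1,0,0,0,-1],
    [0,0,0.08,0,0,0,-1]
  ]
}}

```text
t: 6.75
tcp_pos: [0.3917, -0.0047, 0.1299]
orientation: [-0.0, 0.994, -0.113, -0.002]
ft_force: [0.3, -0.2, -1.5]
grip_width: 0.255
finger_force: 25.0
```

{"method": "send_rows", "body": {
  "rows": [
    [0,0,0,0,0,0,-1],
    [0,0,0,0,0,0,-1],
    [0,0,0,0,0,0,-1]
  ]
}}

```text
t: 7.05
tcp_pos: [0.3926, -0.005, 0.131]
orientation: [-0.0, 0.994, -0.111, -0.001]
ft_force: [-0.3, -0.4, -1.4]
grip_width: 0.251
finger_force: 25.0
```

Run:
```python
from wr import *
W,c=wcloud();cv2.imwrite("pics/w2.png",c["color"][...,::-1]);np.savez("w2.npz",W=W,color=c["color"])
goal([.4607,-.0193,.11],-12.85)
m=(W[...,2]>.005)&(W[...,2]<.07)&(W[...,0]>.36)&(W[...,0]<.62)&(W[...,1]>-.11)&(W[...,1]<.07)
n,l,st,ce=cv2.connectedComponentsWithStats(m.astype(np.uint8));k=1+st[1:,4].argmax();print(st[k],cv2.minAreaRect(W[l==k][:,:2].astype(np.float32)*1000))
```

```text
turn [-0.0001  0.0008  0.0021] shift [ 0.0694 -0.0012  0.0212] | t 7.1 tcp [ 0.3928 -0.005   0.1312] f [-0.31  0.04 -0.95] tq [ 0.021  0.037 -0.042] grip 0.253 25.0
[  276     0    87   180 11835] ((483.85968017578125, -22.187816619873047), (76.04012298583984, 159.1638641357422), 77.10350799560547)
```

View pics/w2.png

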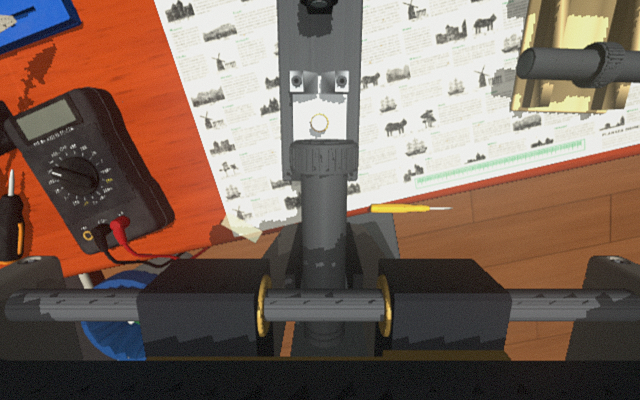

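The wrist view shows the lens in the fingers with its ring at (323,160). Beyond it are the nest's plunger at (320,122), the sensor-side land at rows 70–92 and the sensor at (320,5). Now I'll measure the lens in hand against the nest.

Run:
```python
from wr import *
d=np.load("w2.npz");W=d["W"];C=d["color"].astype(int)
a=np.radians(-12.9);ex=np.array([np.cos(a),np.sin(a)]);ey=np.array([-ex[1],ex[0]]);O=np.array([.4607,-.0193])
X=(W[...,:2]-O)@ex;Y=(W[...,:2]-O)@ey;Z=W[...,2]
def edges(m,lo,hi,st=.01):
    for k in np.arange(lo,hi,st):
        q=m&(X>=k)&(X<k+st)
        if q.sum()>5: y=Y[q]; print(f"{k:.3f} n{q.sum()} y {np.percentile(y,1):.4f} {np.percentile(y,99):.4f} mid {(np.percentile(y,1)+np.percentile(y,99))/2:.4f} z {np.median(Z[q]):.4f}")
print("base");edges((Z>.004)&(Z<.07)&(abs(Y)<.06),-.03,.1)
m=(Z>.034)&(Z<.05)&(abs(Y)<.03)
print("block x",np.percentile(X[m],[0.5,99.5]));edges(m,-.01,.05,.005)
# plunger: golden ring
g=(C[...,0]-C[...,2]>40)&(abs(X)<.02)&(abs(Y)<.02)&(Z<.06)
if g.any(): print("plunger",g.sum(),(X[g].min()+X[g].max())/2,(Y[g].min()+Y[g].max())/2,Z[g].mean())
# lens
L=(Z>.125)&(Z<.19)&(abs(Y)<.03)&(X<.0)&(X>-.14)
s=env.state();t=s["tcp_pos"];print("tcp nest",(t[:2]-O)@ex,(t[:2]-O)@ey)
print("lens");edges(L,-.07,.0,.004)
for k in np.arange(-.06,0,.006):
    q=L&(X>=k)&(X<k+.006)
    if q.any(): print(round(k,3),"topz",np.percentile(Z[q],98).round(4))
q=L&(Y>-.03);print("ring end",np.percentile(X[L],99.8)); r=L&(abs(Y)>.0135); print("shoulder",np.percentile(X[r],[1,99]))
```

```text
base
-0.030 n86 y -0.0354 0.0401 mid 0.0023 z 0.0080
-0.020 n536 y -0.0354 0.0394 mid 0.0020 z 0.0154
-0.010 n849 y -0.0348 0.0392 mid 0.0022 z 0.0160
0.000 n871 y -0.0346 0.0395 mid 0.0025 z 0.0159
0.010 n930 y -0.0352 0.0392 mid 0.0020 z 0.0158
0.020 n1102 y -0.0341 0.0391 mid 0.0025 z 0.0173
0.030 n1013 y -0.0345 0.0395 mid 0.0025 z 0.0370
0.040 n649 y -0.0352 0.0393 mid 0.0020 z 0.0082
0.050 n987 y -0.0347 0.0399 mid 0.0026 z 0.0082
0.060 n1010 y -0.0346 0.0394 mid 0.0024 z 0.0082
0.070 n1030 y -0.0350 0.0392 mid 0.0021 z 0.0082
0.080 n1329 y -0.0340 0.0391 mid 0.0025 z 0.0085
0.090 n983 y -0.0354 0.0393 mid 0.0020 z 0.0085
block x [-0.00640569  0.08882658]
-0.010 n22 y -0.0021 0.0061 mid 0.0020 z 0.0390
-0.005 n88 y -0.0040 0.0088 mid 0.0024 z 0.0392
0.000 n84 y -0.0039 0.0082 mid 0.0021 z 0.0391
0.005 n13 y -0.0013 0.0053 mid 0.0020 z 0.0396
0.020 n48 y -0.0217 0.0267 mid 0.0025 z 0.0393
0.025 n311 y -0.0220 0.0268 mid 0.0024 z 0.0409
0.030 n305 y -0.0218 0.0267 mid 0.0024 z 0.0412
0.035 n309 y -0.0226 0.0265 mid 0.0019 z 0.0406
0.040 n21 y -0.0093 0.0254 mid 0.0080 z 0.0406
pl
[... 464 characters left out ...]
d -0.0022 z 0.1603
-0.042 n356 y -0.0137 0.0095 mid -0.0021 z 0.1604
-0.038 n359 y -0.0137 0.0094 mid -0.0021 z 0.1603
-0.034 n371 y -0.0135 0.0094 mid -0.0021 z 0.1604
-0.030 n364 y -0.0134 0.0093 mid -0.0021 z 0.1604
-0.026 n358 y -0.0175 0.0135 mid -0.0020 z 0.1622
-0.022 n580 y -0.0184 0.0149 mid -0.0018 z 0.1651
-0.018 n597 y -0.0190 0.0150 mid -0.0020 z 0.1650
-0.014 n628 y -0.0184 0.0144 mid -0.0020 z 0.1648
-0.010 n328 y -0.0168 0.0126 mid -0.0021 z 0.1553
-0.06 topz 0.1891
-0.054 topz 0.1626
-0.048 topz 0.1628
-0.042 topz 0.1626
-0.036 topz 0.1627
-0.03 topz 0.1627
-0.024 topz 0.1678
-0.018 topz 0.1677
-0.012 topz 0.1671
ring end -0.008916000244734
shoulder [-0.07800828 -0.00998731]
```

{"method": "send_rows", "body": {
  "rows": [
    [0,0,0,0.015,-0.0044,0,-1],
    [0,0,0,0.025,0,0,-1],
    [0,0,0,0.02,0,0.01,-1],
    [0,0,0,0.0078,0,0.02,-1],
    [0,0,0,0,0,0.02,-1],
    [0,0,0,0,0,0.015,-1],
    [0,0,0,0,0,0.01,-1],
    [0,0,0,0,0,0,-1],
    [0,0,0,0,0,0,-1],
    [0,0,0,0,0,0,-1]
  ]
}}

```text
t: 8.1
tcp_pos: [0.461, -0.0161, 0.0576]
orientation: [0.0, 0.994, -0.111, 0.001]
ft_force: [-0.1, -0.1, -1.0]
grip_width: 0.252
finger_force: 25.0
```

Run:
```python
from wr import *
W,c=wcloud();np.savez("w3.npz",W=W,color=c["color"]);C=c["color"]
a=np.radians(-12.9);ex=np.array([np.cos(a),np.sin(a)]);ey=np.array([-ex[1],ex[0]]);O=np.array([.4607,-.0193])
X=(W[...,:2]-O)@ex;Y=(W[...,:2]-O)@ey;Z=W[...,2]
def mids(m,lo,hi,st):
    for k in np.arange(lo,hi,st):
        q=m&(X>=k)&(X<k+st)
        if q.sum()>8: p=np.percentile(Y[q],[1,99]);print(f"{k:.3f} n{q.sum()} {p.round(4)} mid {p.mean():.4f} z98 {np.percentile(Z[q],98):.4f}")
print("base");mids((Z>.004)&(Z<.05)&(abs(Y)<.06),.0,.12,.015)
print("lens");mids((Z>.062)&(Z<.12)&(abs(Y)<.018+.004),.0,.08,.004)
goal([.4607,-.0193,.026],-12.9)
cv2.imwrite("pics/w3.png",C[...,::-1])
```

```text
base
0.000 n986 [-0.0349  0.0396] mid 0.0024 z98 0.0172
0.015 n788 [-0.0351  0.0397] mid 0.0023 z98 0.0447
0.030 n1046 [-0.0351  0.0394] mid 0.0022 z98 0.0457
0.045 n995 [-0.0352  0.0395] mid 0.0021 z98 0.0095
0.060 n2236 [-0.0347  0.0391] mid 0.0022 z98 0.0096
0.075 n2483 [-0.0346  0.0391] mid 0.0022 z98 0.0458
0.090 n1434 [-0.035   0.0396] mid 0.0023 z98 0.0491
0.105 n1321 [-0.0348  0.0394] mid 0.0023 z98 0.0497
lens
0.000 n424 [-0.0095  0.014 ] mid 0.0022 z98 0.1154
0.004 n452 [-0.0111  0.016 ] mid 0.0025 z98 0.1198
0.008 n2348 [-0.0216  0.0217] mid 0.0000 z98 0.1192
0.012 n322 [-0.009   0.0136] mid 0.0023 z98 0.0893
0.016 n332 [-0.009   0.0142] mid 0.0026 z98 0.0894
0.020 n344 [-0.0095  0.0141] mid 0.0023 z98 0.0893
0.024 n358 [-0.0094  0.014 ] mid 0.0023 z98 0.0894
0.028 n358 [-0.0093  0.0139] mid 0.0023 z98 0.0893
0.032 n361 [-0.0092  0.0138] mid 0.0023 z98 0.0894
0.036 n364 [-0.009   0.0137] mid 0.0023 z98 0.0893
0.040 n373 [-0.009   0.0136] mid 0.0023 z98 0.0893
0.044 n395 [-0.0136  0.0186] mid 0.0025 z98 0.0943
0.048 n597 [-0.0141  0.0195] mid 0.0027 z98 0.0945
0.052 n612 [-0.0146  0.0193] mid 0.0024 z98 0.0946
0.056 n721 [-0.0138  0.0185] mid 0.0024 z98 0.0942
0.060 n58 [-0.0111  0.0159] mid 0.0024 z98 0.0895
turn [ 0.0002 -0.0021  0.002 ] shift [0.0004 0.0032 0.0316] | t 8.15 tcp [ 0.461  -0.0161  0.0576] f [ 0.48  0.69 -1.63] tq [0.054 0.012 0.025] grip 0.252 25.0
```

View pics/w3.png

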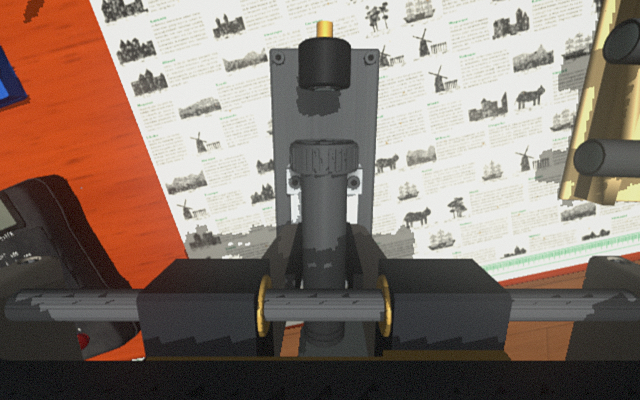

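The picture shows the barrel centred over the V, with its ring (323,157) just past the land at (323,180) and short of the sensor. I'll lower it now.

{"method": "send_rows", "body": {
  "rows": [
    [0,0,0,0,0,0.01,-1],
    [0,0,0,0,0,0.01,-1],
    [0,0,0,0,0,0.006,-1],
    [0,0,0,0,0,0,-1],
    [0,0,0,0,0,0,-1]
  ]
}}

```text
t: 8.65
tcp_pos: [0.4598, -0.0158, 0.0304]
orientation: [-0.0, 0.994, -0.111, -0.001]
ft_force: [-0.8, 0.4, 1.2]
grip_width: 0.252
finger_force: 25.0
```

{"method": "send_rows", "body": {
  "rows": [
    [0,0,0,0,0,0.002,-1],
    [0,0,0,0,0,0.001,-1],
    [0,0,0,0,0,0,-1],
    [0,0,0,0,0,0,-1]
  ]
}}

```text
t: 9.05
tcp_pos: [0.4603, -0.0159, 0.0278]
orientation: [0.0, 0.994, -0.111, 0.0]
ft_force: [-1.3, 0.6, 2.0]
grip_width: 0.251
finger_force: 25.0
```

{"method": "send_rows", "body": {
  "rows": [
    [0,0,0,0,0,0.001,-1],
    [0,0,0,0,0,0,-1],
    [0,0,0,0,0,0,-1]
  ]
}}

```text
t: 9.35
tcp_pos: [0.4603, -0.0159, 0.0267]
orientation: [0.0, 0.994, -0.111, 0.0]
ft_force: [-0.8, 0.8, 2.6]
grip_width: 0.254
finger_force: 25.0
```

{"method": "send_rows", "body": {
  "rows": [
    [0,0,0,0,0,0.001,-1],
    [0,0,0,0,0,0,-1],
    [0,0,0,0,0,0,-1]
  ]
}}

```text
t: 9.65
tcp_pos: [0.4604, -0.0161, 0.0262]
orientation: [0.0, 0.994, -0.111, 0.0]
ft_force: [-3.9, -0.2, 8.6]
grip_width: 0.255
finger_force: 25.0
```

{"method": "send_rows", "body": {
  "rows": [
    [0,0,0,0,0,0.0005,-1],
    [0,0,0,0,0,0,-1],
    [0,0,0,0,0,0,-1]
  ]
}}

```text
t: 9.95
tcp_pos: [0.4604, -0.0161, 0.0261]
orientation: [0.0, 0.994, -0.111, -0.0]
ft_force: [-5.2, 1.7, 13.5]
grip_width: 0.254
finger_force: 25.0
```

```bash
cat > chk.py <<'E'
from wr import *
W,c=wcloud()
a=np.radians(-12.9);ex=np.array([np.cos(a),np.sin(a)]);ey=np.array([-ex[1],ex[0]]);O=np.array([.4607,-.0193])
X=(W[...,:2]-O)@ex;Y=(W[...,:2]-O)@ey;Z=W[...,2]
for k in np.arange(.012,.06,.004):
    q=(Z>.047)&(Z<.07)&(abs(Y-.0023)<.02)&(X>=k)&(X<k+.004)
    t=(Z>.047)&(Z<.07)&(abs(Y-.0023)<.003)&(X>=k)&(X<k+.004)
    if q.sum()>8 and t.any(): p=np.percentile(Y[q],[1,99]);print(f"{k:.3f} n{q.sum()} mid {p.mean():.4f} ztop {Z[t].mean():.5f}")
base=[np.median(Z[(abs(X-x)<.004)&(abs(abs(Y-.0023)-.022)<.003)&(Z>.03)&(Z<.045)]) for x in (.03,.037)];print("land",base)
goal([.4607,-.0193,.026],-12.9)
s=[env.state()]; print(s[0]["orientation"].round(4))
E
python3 chk.py
```

```text
0.012 n318 mid 0.0022 ztop 0.05710
0.016 n337 mid 0.0019 ztop 0.05711
0.020 n338 mid 0.0021 ztop 0.05714
0.024 n348 mid 0.0022 ztop 0.05703
0.028 n370 mid 0.0022 ztop 0.05697
0.032 n361 mid 0.0022 ztop 0.05699
0.036 n365 mid 0.0023 ztop 0.05696
0.040 n353 mid 0.0023 ztop 0.05701
0.044 n444 mid 0.0022 ztop 0.06187
0.048 n597 mid 0.0019 ztop 0.06209
0.052 n608 mid 0.0024 ztop 0.06219
0.056 n555 mid 0.0022 ztop 0.06075
land [np.float64(0.04146809173770699), np.float64(0.041012944081706346)]
turn [0.0004 0.0001 0.0021] shift [0.001  0.0031 0.0001] | t 10.0 tcp [ 0.4604 -0.0161  0.0261] f [-5.24  0.73 12.76] tq [ 0.128  0.887 -0.072] grip 0.255 25.0
[ 2.000e-04  9.938e-01 -1.113e-01 -1.000e-04]
```

Top of barrel reads 57.0 mm, which matches a seated barrel, but there is a sideways force of 5 N along the barrel. I'll relieve that and check again.

{"method": "send_rows", "body": {
  "rows": [
    [0,0,0,-0.0005,0,0,-1],
    [0,0,0,0,0,0,-1],
    [0,0,0,0,0,0,-1]
  ]
}}

```text
t: 10.3
tcp_pos: [0.4604, -0.0161, 0.0261]
orientation: [0.0, 0.994, -0.111, 0.001]
ft_force: [-3.3, 0.1, 9.9]
grip_width: 0.253
finger_force: 25.0
```

```bash
python3 chk.py
```

```text
0.012 n324 mid 0.0022 ztop 0.05702
0.016 n340 mid 0.0019 ztop 0.05693
0.020 n340 mid 0.0021 ztop 0.05700
0.024 n351 mid 0.0022 ztop 0.05700
0.028 n354 mid 0.0022 ztop 0.05705
0.032 n371 mid 0.0022 ztop 0.05700
0.036 n360 mid 0.0022 ztop 0.05704
0.040 n349 mid 0.0022 ztop 0.05714
0.044 n447 mid 0.0020 ztop 0.06185
0.048 n599 mid 0.0019 ztop 0.06220
0.052 n614 mid 0.0023 ztop 0.06213
0.056 n549 mid 0.0022 ztop 0.06066
land [np.float64(0.041476852358652574), np.float64(0.04093266123773007)]
turn [ 0.0003 -0.0012  0.002 ] shift [0.001  0.0031 0.0002] | t 10.35 tcp [ 0.4604 -0.0161  0.0262] f [-3.29  0.76  9.43] tq [ 0.156  0.609 -0.043] grip 0.254 25.0
[ 2.000e-04  9.938e-01 -1.113e-01  6.000e-04]
```

{"method": "send_rows", "body": {
  "rows": [
    [0,0,0,-0.0004,0,0.0005,-1],
    [0,0,0,-0.0004,0,0.0005,-1],
    [0,0,0,0,0,0,-1],
    [0,0,0,0,0,0,-1],
    [0,0,0,0,0,0,-1]
  ]
}}

```text
t: 10.85
tcp_pos: [0.4604, -0.0161, 0.0261]
orientation: [0.0, 0.994, -0.111, 0.001]
ft_force: [-5.1, 0.4, 15.3]
grip_width: 0.252
finger_force: 25.0
```

```bash
python3 chk.py
```

```text
0.012 n326 mid 0.0022 ztop 0.05700
0.016 n330 mid 0.0020 ztop 0.05696
0.020 n351 mid 0.0020 ztop 0.05701
0.024 n355 mid 0.0023 ztop 0.05702
0.028 n357 mid 0.0022 ztop 0.05692
0.032 n359 mid 0.0022 ztop 0.05696
0.036 n366 mid 0.0023 ztop 0.05696
0.040 n352 mid 0.0022 ztop 0.05696
0.044 n446 mid 0.0020 ztop 0.06184
0.048 n598 mid 0.0019 ztop 0.06213
0.052 n612 mid 0.0022 ztop 0.06215
0.056 n553 mid 0.0023 ztop 0.06056
land [np.float64(0.0414011785606751), np.float64(0.04109037159449243)]
turn [ 0.0004 -0.0026  0.002 ] shift [0.001  0.0031 0.0001] | t 10.9 tcp [ 0.4604 -0.0161  0.0261] f [-5.81  0.73 16.38] tq [0.213 0.832 0.045] grip 0.259 25.0
[ 3.000e-04  9.938e-01 -1.113e-01  1.300e-03]
```

Run:
```python
from h import *
c=eyes.read_camera("scene");cv2.imwrite("pics/s2.png",cv2.resize(c["color"][130:330,200:440,::-1],None,fx=3,fy=3,interpolation=cv2.INTER_CUBIC))
W=cloud(c);a=np.radians(-12.9);ex=np.array([np.cos(a),np.sin(a)]);ey=np.array([-ex[1],ex[0]]);O=np.array([.4607,-.0193])
X=(W[...,:2]-O)@ex;Y=(W[...,:2]-O)@ey;Z=W[...,2]
for lo in np.arange(-.055,.06,.01):
    q=(X>lo)&(X<lo+.01)&(abs(Y-.002)<.02)&(Z>.044)&(Z<.067)
    if q.sum()>3: print(round(lo,3),q.sum(),np.percentile(Z[q],95).round(4))
```

```text
-0.055 66 0.0583
-0.045 72 0.0588
-0.035 68 0.0585
-0.025 58 0.058
-0.015 94 0.063
```

View pics/s2.png

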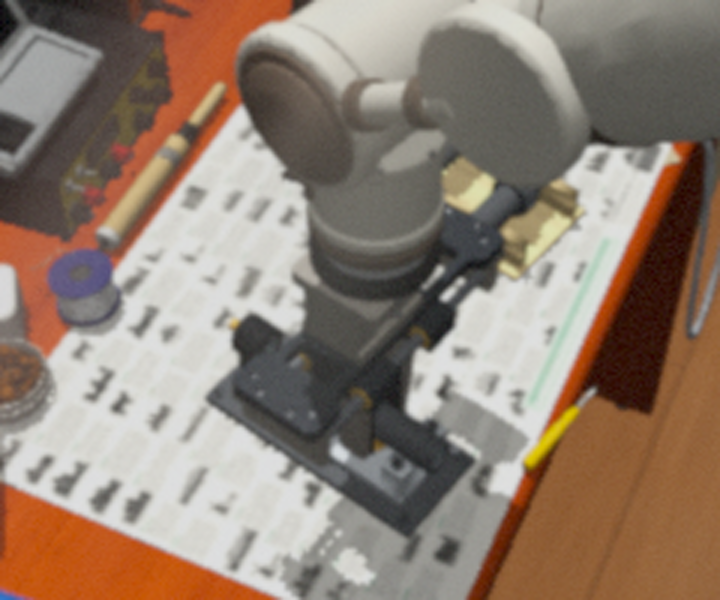

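The scene view shows the barrel's tail lying in the V at crop (415,440), with the driver, spool and rack untouched. I'm handing in now, still pressing.

```bash
python3 -c "
from cell import env
s=env.state();print(s['t'],s['ft_force'],s['tcp_pos'],s['finger_force']);print(env.hand_in())"
```

```text
10.95 [-4.82955802  0.77600006 15.56648805] [ 0.46044573 -0.01608692  0.02609473] 25.004130005836487
the job is handed in; nothing more can be done
None
```

I laid the ringed lens barrel in the V-block with its ring just outside on the sensor side and handed the job in with the gripper still pressing it down at about 16 N; it measured level at seated height along the sensor side, while the tail side I could check only coarsely.

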